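Size an untagged cooling tube on the hole gauge

TASK

The copper tube standing alone in the single grey holder has lost its size tag: find its size on the hole gauge, starting at the widest hole and stepping down hole by hole, each time pushing it gently (under 30 N) straight down until its end comes out below the plate or you feel the rim refuse it. Leave it released in the smallest hole that takes it, upright on the gauge's base, lowered and not dropped. Leave the two stock tubes and everything else on the desk where they are.

Things in the scene. Friction and masses are not known exactly. Their poses are not given: they have to be found in the camera images.
- tube_a_fitting (a point): one of three upright copper tubes, 18, 15 and 12 mm thick, not marked which, 96 mm tall, 110 g. On top the same steel fitting: a collar 24 mm across, 28 mm tall (grip it there), then a stub 13 mm across, 8 mm tall; bare tube below the collar 60 mm. The one in the holder is to be sized, those in the rack are stock. This point: centre of the collar; z up along the tube
- tube_a_end (a point): lower end of the same tube (tube_a), centre of its end face, 74 mm below the collar's centre; rim bevelled 0.5 mm; z up along the tube
- tube_b_fitting (a point): one of three upright copper tubes, 18, 15 and 12 mm thick, not marked which, 96 mm tall, 110 g. On top the same steel fitting: a collar 24 mm across, 28 mm tall (grip it there), then a stub 13 mm across, 8 mm tall; bare tube below the collar 60 mm. The one in the holder is to be sized, those in the rack are stock. This point: centre of the collar; z up along the tube
- tube_b_end (a point): lower end of the same tube (tube_b), centre of its end face, 74 mm below the collar's centre; rim bevelled 0.5 mm; z up along the tube
- tube_c_fitting (a point): one of three upright copper tubes, 18, 15 and 12 mm thick, not marked which, 96 mm tall, 110 g. On top the same steel fitting: a collar 24 mm across, 28 mm tall (grip it there), then a stub 13 mm across, 8 mm tall; bare tube below the collar 60 mm. The one in the holder is to be sized, those in the rack are stock. This point: centre of the collar; z up along the tube
- tube_c_end (a point): lower end of the same tube (tube_c), centre of its end face, 74 mm below the collar's centre; rim bevelled 0.5 mm; z up along the tube
- hole_18 (a point): the widest hole of the gauge: centre of its mouth, in the plate's upper face, 46 mm above the desk; z up, y along the row of holes towards the narrower ones. It is 19 mm wide and takes 18 mm tube
- hole_15 (a point): the middle hole of the gauge: centre of its mouth, in the plate's upper face, 46 mm above the desk; z up, y along the row of holes towards the narrower ones. It is 16 mm wide and takes 15 mm tube; 38 mm from the widest, 36 mm from the narrowest. A tube held 1 mm off-centre catches on the rim of the hole that would take it
- hole_12 (a point): the narrowest hole of the gauge: centre of its mouth, in the plate's upper face, 46 mm above the desk; z up, y along the row of holes towards the narrower ones. It is 13 mm wide and takes 12 mm tube
- gauge: hole gauge, fixed: aluminium plate 52 x 136 x 10 mm, upper face 46 mm above the desk, three through holes in a row, on four pillars over a steel base plate whose upper face is 14 mm above the desk, on rubber feet (1 mm of give per 12 N). A tube that passes stands on the base, collar 28 mm clear of the plate; one too thick rests on the mouth. Origin under its centre, y along the row towards the narrower holes
- holder_hole0 (a point): single grey holder, a fixed block 46 x 46 x 30 mm with one loose pocket 22 mm wide and 22 mm deep (its floor 8 mm above the desk), in which the tube to size stands. This point: centre of the pocket's mouth, 30 mm above the desk
- rack: double grey rack, a fixed block 96 x 46 x 30 mm with two such pockets 52 mm apart along its x axis; the two stock tubes stand there and stay. Origin under its centre
- keyboard: black keyboard 112 x 305 x 30 mm, stays put; origin under its centre
- mouse: black mouse 115 x 60 x 37 mm, stays put; origin under its centre
- remote: black remote control 45 x 150 x 17 mm, stays put; origin under its centre
- bottle: white coolant bottle, closed, 64 mm across and 150 mm tall, stays put; origin under its centre
- screwdriver: screwdriver lying on the desk, stays put
- fitting_a: spare steel fitting, 24 mm across and 26 mm tall, stays put; origin under its centre
- fitting_b: another such spare fitting, stays put; origin under its centre
Mind the look-alikes: they are no part of the job. What is shaped like the part that bears tube_a_fitting but green, turquoise or yellow is not meant.

How it is judged (in metres and radians):
On the way, in this order (a step that is already met when the one before it is completed fails the run):
1. the tube is pushed through the widest hole, its end showing at least 4 mm below the plate (((horizontal distance between tube_a_end and hole_18 below 0.004 m and z of tube_a_end in the frame of hole_18 below -0.014 m) or (horizontal distance between tube_b_end and hole_18 below 0.004 m and z of tube_b_end in the frame of hole_18 below -0.014 m) or (horizontal distance between tube_c_end and hole_18 below 0.004 m and z of tube_c_end in the frame of hole_18 below -0.014 m))), for 0.05 s.
2. the next hole (15 mm) is tried: a thinner tube goes through it; the 18 mm tube, centred within 5 mm, presses on its rim with over 3 N and does not enter (((horizontal distance between tube_a_end and hole_15 below 0.005 m and not (z of tube_a_end in the frame of hole_15 below -0.004 m) and contact force between tube_a and gauge above 3 N) or (horizontal distance between tube_b_end and hole_15 below 0.004 m and z of tube_b_end in the frame of hole_15 below -0.014 m) or (horizontal distance between tube_c_end and hole_15 below 0.004 m and z of tube_c_end in the frame of hole_15 below -0.014 m))), for 0.05 s.
3. the 12 mm tube goes through the narrowest hole, the 15 mm tube is pressed on its rim with over 3 N and refused; the 18 mm tube, refused before, is back down in the widest hole (((horizontal distance between tube_a_end and hole_18 below 0.004 m and z of tube_a_end in the frame of hole_18 below -0.014 m) or (horizontal distance between tube_b_end and hole_12 below 0.005 m and not (z of tube_b_end in the frame of hole_12 below -0.004 m) and contact force between tube_b and gauge above 3 N) or (horizontal distance between tube_c_end and hole_12 below 0.004 m and z of tube_c_end in the frame of hole_12 below -0.014 m))), for 0.05 s.
At the end, for the whole second after the job is handed in: the holder's tube stands in the hole of its own size (within 4 mm of its axis, end at least 30 mm below the plate's upper face, tilt under 0.1 rad), released, under 0.02 m/s; the stock tubes are within 20 mm of where they stood in the rack ((((horizontal distance between tube_a_end and hole_18 below 0.004 m and z of tube_a_end in the frame of hole_18 below -0.03 m and angle between tube_a_end's own z axis and vertical below 0.1 rad) and contact force between tube_a and the fingers below 0.1 N and linear speed of tube_a below 0.02 m/s and distance of each of tube_b_end, tube_c_end from where it was at the start of the episode below 0.02 m and horizontal distance between each of tube_b_end, tube_c_end and holder_hole0 above 0.05 m) or ((horizontal distance between tube_b_end and hole_15 below 0.004 m and z of tube_b_end in the frame of hole_15 below -0.03 m and angle between tube_b_end's own z axis and vertical below 0.1 rad) and contact force between tube_b and the fingers below 0.1 N and linear speed of tube_b below 0.02 m/s and distance of each of tube_a_end, tube_c_end from where it was at the start of the episode below 0.02 m and horizontal distance between each of tube_a_end, tube_c_end and holder_hole0 above 0.05 m) or ((horizontal distance between tube_c_end and hole_12 below 0.004 m and z of tube_c_end in the frame of hole_12 below -0.03 m and angle between tube_c_end's own z axis and vertical below 0.1 rad) and contact force between tube_c and the fingers below 0.1 N and linear speed of tube_c below 0.02 m/s and distance of each of tube_a_end, tube_b_end from where it was at the start of the episode below 0.02 m and horizontal distance between each of tube_a_end, tube_b_end and holder_hole0 above 0.05 m))); the robot touches nothing.
It fails at once if a tube and the gauge press on each other with more than 30 N (contact force between any of tube_a, tube_b, tube_c and gauge above 30 N).
It fails at once if the tube is let go over the gauge while its end is still more than 14 mm above the base ((horizontal distance between tube_a_end and hole_15 below 0.11 m and z of tube_a_end in the frame of hole_15 above -0.018 m and contact force between tube_a and the fingers below 0.05 N) or (horizontal distance between tube_b_end and hole_15 below 0.11 m and z of tube_b_end in the frame of hole_15 above -0.018 m and contact force between tube_b and the fingers below 0.05 N) or (horizontal distance between tube_c_end and hole_15 below 0.11 m and z of tube_c_end in the frame of hole_15 above -0.018 m and contact force between tube_c and the fingers below 0.05 N)).
It fails at once if a tube falls over (tilts over 0.6 rad) (angle between any of tube_a_end, tube_b_end, tube_c_end's own z axis and vertical above 0.6 rad).
It fails at once if two tubes are taken (both moved more than 20 mm) (distance of each of tube_a_end, tube_b_end from where it was at the start of the episode above 0.02 m or distance of each of tube_b_end, tube_c_end from where it was at the start of the episode above 0.02 m or distance of each of tube_c_end, tube_a_end from where it was at the start of the episode above 0.02 m).
It fails at once if something else on the desk is moved more than 30 mm (distance of any of keyboard, mouse, remote, bottle, screwdriver, fitting_a, fitting_b from where it was at the start of the episode above 0.03 m).
It also fails if it takes over 58 s, if anything falls off the work surface, if the arm or the gripper's body presses on something with over 40 N, if the wrist force passes 120 N, or if a joint passes its speed limit or range.

ROBOT

A 6-joint arm with a two-finger parallel gripper is mounted at the origin on the work surface. World frame = base frame: x ahead of the robot, y to its left, z up, the work surface at z = 0. Lengths are in m, angles in degrees, forces in N, time in s.
With the tool pointing down it reaches from about 0.375 to 0.9 m from the base axis. Payload 3.1 kg.
Tool frame: the origin (TCP) lies midway between the tips of the shut fingers; the grasp point (between the pads) lies 19 mm behind it; x points along the fingers, z is the direction in which the jaws open and shut, and the axes are right-handed (so a half turn about x gives the same grasp; the last joint's range is limited). The gripper opens to 85 mm and grips with 20 to 120 N. Pads are 22 mm wide; open, the fingers measure 114 mm over their backs; the gripper's body (76 mm by 85 mm) begins 54 mm behind the grasp point. The pads swing forward as they close: fully open they stand 13 mm farther back than shut.
Start: joints at [-80.357, 30.224, 82.088, -0, 67.689, -10.227], TCP at [0.212, -0.588, 0.231] pointing down, gripper open.
Joint ranges: [-176.69, 176.69], [-43.24, 126.21], [12.49, 139.97], [-82, 262], [0, 151.66], [-163.58, 163.58]. Speed limits (degrees/s): [159.86, 159.86, 180, 180, 180, 180].

INTERFACE

Orientations are given as [roll, pitch, yaw] about the fixed x, y, z axes, in that order (R = Rz(yaw) Ry(pitch) Rx(roll)).
In Python, from cell import state, read_camera, finish_job gives the robot as it stands.
- The arm moves only by the tool apply_moves, never from a script. Its argument "increments" is a list of rows, each a list of 2 entries, a list of its own where there are three numbers: the shift along the tool's x, y, z in m, then the turn, a rotation vector about the tool's x, y, z in rad. A call has 1 to 5 rows; each row shifts and turns the commanded pose from where the row before left it, along the tool's axes as they then stand; what a row does not reach is not made up. A row lasts 1/10 s, in which the tool goes at most 50 mm and 8.59 degrees, less where a joint would pass 70% of its speed; a pose out of reach is approached as far as the arm can. A call is refused whole if a number of a shift passes 0.05 or a number of a turn 0.15, either way. A call with a gripper value outside its range is refused whole. "grip" is the opening, from 0 (shut) to 1 (fully open), set as the call begins (left out, the last holds). The fingers move at their own pace and stop on an object; "squeeze" is the grip in N (left out, the last holds). Time passes only in rows, so rows that do not move let the fingers close. It gives the time, the measured TCP pose, the force and the opening at its end, in the units of the state.
- state(): the state, without advancing time (a new reading comes with each control period).
- read_camera(name): name is "scene" or "side" or "wrist"; returns a dict with "image" (480x640x3 uint8, red, green, blue), "fov_y" (degrees; the focal length in pixels is half the picture's height over the tangent of half this angle, whatever the lens; pixels are square), "cx", "cy" (the principal point, pixels), "k1" (the pictures are not rectified: a ray, as slopes to the right and down, at radius r is drawn at 1 + k1 r^2 times it, then the intrinsics apply), "R" (3x3) and "t" (3): a world point X has camera coordinates R X + t; the wrist camera has in their place "T_tool_cam" (4x4, takes a point from camera to tool coordinates, whose origin is the TCP and whose axes are the tool frame's). Camera axes: x right, y down, z forward; pixel columns grow to the right and rows downward; lengths in m; the calibration is good to about 2 mm. A picture is of the moment at which its call begins: read the wrist's pose just before it. There is no depth.
- finish_job(): hands the job in, once; it reports no verdict.
The state is a dict: "time": time; "joints": joint angles; "qd": joint speeds; "tau": joint torques, N m; "tool_pos": TCP position; "ee_rot": TCP orientation; "force": force on the tool from outside, world axes, zero at the start; "ft_torque": the same for the moment, N m; "gripper_width": finger opening in m.
Only numpy, scipy, OpenCV 4.12 (cv2) and the standard library are available. Lean on these libraries where they do the work, as an engineer would, in place of code of your own. Each camera call takes 0.05 s, during which the arm holds its last target. There are 200 camera calls.

## Working session

There is one attempt and no reset: what is moved stays moved. The work goes in short steps, Python scripts to look and compute and a tool call to move; the robot and the scene stay as the last step left them, time stands still between calls to the robot, and variables do not carry over. Pictures are saved under pics/ and viewed, about 8 in all and at most 12, crops included, and the job is handed in when it is done.

Besides the shell and the picture viewer there is one more tool, called after "Emit:" as name(argument=value, ...) on one line, values as JSON. apply_moves: Moves the arm, as the interface text tells. Its arguments: {"type":"object","properties":{"increments":{"type":"array","items":{"type":"array"}},"grip":{"type":"number"},"squeeze":{"type":"number"}},"required":["increments"]}

```bash
mkdir -p pics; ls
cat > h.py <<'E'
import numpy as np, cv2
from cell import state, read_camera, finish_job
from scipy.spatial.transform import Rotation as Ro
def K(c):
    h,w=c["image"].shape[:2]; f=h/2/np.tan(np.radians(c["fov_y"])/2)
    return np.array([[f,0,c["cx"]],[0,f,c["cy"]],[0,0,1]])
def pose(c,s=None):  # cam->world R,origin
    if "R" in c: R=np.array(c["R"]); return R.T,-R.T@np.array(c["t"])
    T=np.array(c["T_tool_cam"]); Rt=Ro.from_euler("xyz",s["ee_rot"],degrees=True).as_matrix()
    return Rt@T[:3,:3], Rt@T[:3,3]+np.array(s["tool_pos"])
def ray(c,uv,s=None):
    p=cv2.undistortPoints(np.array([[uv]],float),K(c),np.array([c["k1"],0,0,0.]))  # approx
    # exact: drawn = (1+k1 r^2)*ray
    p=p[0,0]; R,o=pose(c,s); d=R@np.array([p[0],p[1],1]); return o,d/np.linalg.norm(d)
def onz(c,uv,z,s=None):
    o,d=ray(c,uv,s); return o+d*(z-o[2])/d[2]
def proj(c,X,s=None):
    R,o=pose(c,s); q=R.T@(np.array(X)-o); p=q[:2]/q[2]; p=p*(1+c["k1"]*(p@p)); k=K(c); return k[:2,:2]@p+k[:2,2]
def shot(name,fn):
    s=state(); c=read_camera(name); cv2.imwrite("pics/"+fn,c["image"][:,:,::-1]); 
    import pickle; pickle.dump((c,s),open("pics/"+fn[:-4]+".pkl","wb")); return c,s
def load(fn):
    import pickle; return pickle.load(open("pics/"+fn+".pkl","rb"))
E
python3 - <<'E'
from h import *
print(state())
for n in("scene","side","wrist"):
    c,s=shot(n,n+"0.png"); print(n,{k:np.round(v,3).tolist() for k,v in c.items() if k!="image"})
a=cv2.imread("pics/scene0.png"); print(a.shape)
E
```

```text
pics
{'time': 0.0, 'joints': array([-8.03575074e+01,  3.02799272e+01,  8.21583304e+01,  2.09990096e-04,
        6.76890444e+01, -1.02267382e+01]), 'qd': array([ 0.04218673,  0.00033747,  0.08404974, -0.00477461, -0.08690198,
       -0.08439252]), 'tau': array([-4.54323763e-04, -4.42351592e+01, -1.78020823e+01, -4.67210939e-04,
        8.36014864e-03, -2.46550151e-06]), 'tool_pos': array([ 0.21233128, -0.58704781,  0.23031253]), 'ee_rot': array([169.68590528,  89.87269785,  99.55505617]), 'force': array([ 0.66082505, -0.30665435,  0.01318331]), 'ft_torque': array([-0.03694816, -0.01683242, -0.04340071]), 'gripper_width': 0.08544331702395745}
scene {'fov_y': 54.213, 'cx': 321.322, 'cy': 237.626, 'k1': 0.008, 'R': [[0.774, 0.634, 0.01], [0.537, -0.647, -0.541], [-0.337, 0.424, -0.841]], 't': [-0.447, -0.257, 1.259]}
side {'fov_y': 53.812, 'cx': 321.592, 'cy': 240.603, 'k1': 0.02, 'R': [[-0.999, -0.05, -0.013], [-0.016, 0.543, -0.84], [0.049, -0.838, -0.543]], 't': [0.552, 0.069, 1.278]}
wrist {'fov_y': 61.502, 'cx': 322.154, 'cy': 241.086, 'k1': 0.016, 'T_tool_cam': [[-0.0, -0.327, 0.945, -0.142], [-0.0, -0.945, -0.327, 0.084], [1.0, -0.0, -0.0, 0.0], [0.0, 0.0, 0.0, 1.0]]}
(480, 640, 3)
```

View pics/scene0.png

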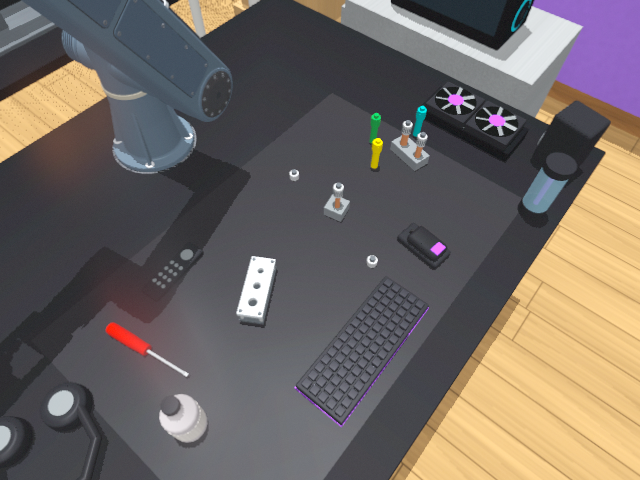

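View pics/side0.png

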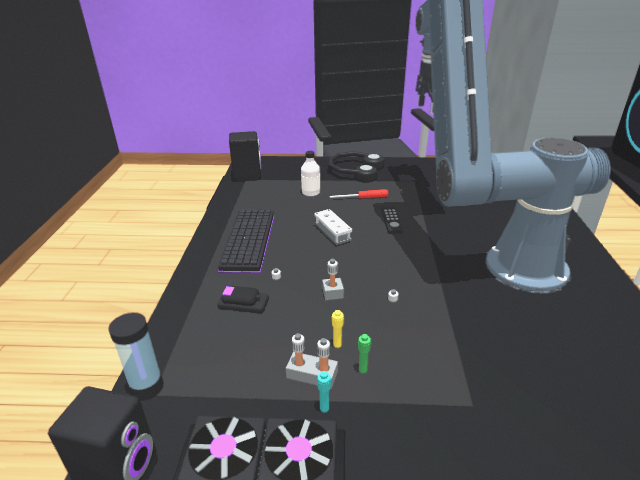

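Scene shows:
- The single holder with its copper tube at scene (338,200), side (333,278).
- Two rack tubes at scene (406,133) and (421,143).
- Plastic look-alikes: green (375,127), turquoise (420,120), yellow (376,152).
- Spare fittings at (294,175) and (372,261).
- The gauge at (257,290), widest hole nearest the camera at (253,302).

My choice is the tube at (338,200). Next is one close crop.

Run:
```python
from h import *
a=cv2.imread("pics/scene0.png");b=cv2.imread("pics/side0.png")
r=lambda i,x,y,w,h:cv2.resize(i[y:y+h,x:x+w],(400,300),interpolation=cv2.INTER_CUBIC)
m=np.vstack([np.hstack([r(a,308,175,64,48),r(a,212,250,100,75)]),np.hstack([r(b,301,250,64,48),r(b,300,200,68,51)])])
cv2.imwrite("pics/crop1.png",m)
c,_=load("scene0");d,_=load("side0")
def tri(u,v):
    o1,d1=ray(c,u);o2,d2=ray(d,v)
    A=np.c_[d1,-d2];t=np.linalg.lstsq(A,o2-o1,rcond=None)[0];p=o1+t[0]*d1;q=o2+t[1]*d2
    return (p+q)/2,np.linalg.norm(p-q)
print(tri((338,185),(333,262)))
print(onz(c,(338,186),.104),onz(d,(333,261),.104))
for u in((253,302),(257,286),(261,270)): print(onz(c,u,.046))
```

```text
(array([0.51682516, 0.13356528, 0.09792346]), np.float64(0.0014991104049758743))
[0.52068357 0.12722995 0.104     ] [0.51738062 0.13844765 0.104     ]
[ 0.54756054 -0.18400709  0.046     ]
[ 0.5286575  -0.15233104  0.046     ]
[ 0.50895452 -0.11931025  0.046     ]
```

View pics/crop1.png

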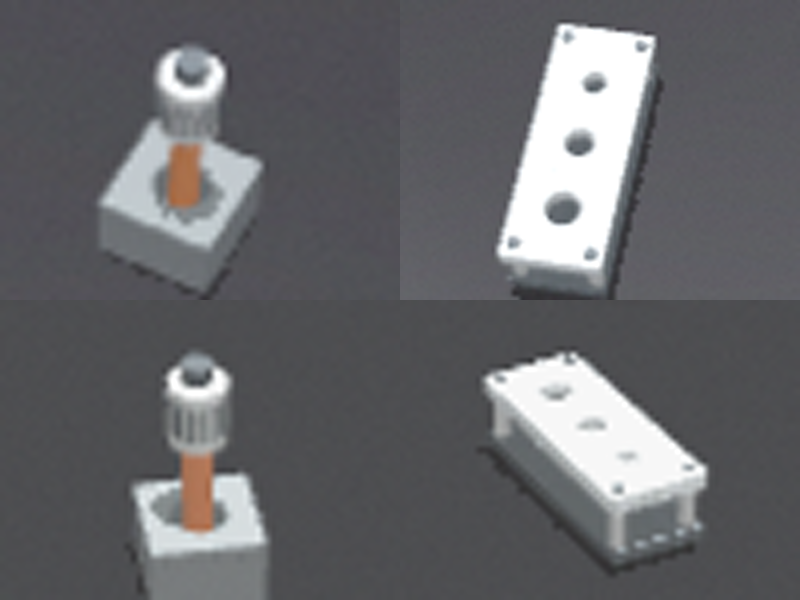

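```bash
cat >> h.py <<'E'
def axes(s): return Ro.from_euler("xyz",s["ee_rot"],degrees=True).as_matrix()
def plan(target,s=None,yaw=None):
    "shift in tool axes to the target TCP, and rotvec to straight-down with tool z (jaw axis) at the given yaw"
    s=s or state(); R=axes(s); d=R.T@(np.array(target)-s["tool_pos"])
    if yaw is None: yaw=np.arctan2(R[1,2],R[0,2])
    else: yaw=np.radians(yaw)
    z=np.array([np.cos(yaw),np.sin(yaw),0]); x=np.array([0,0,-1.]); G=np.c_[x,np.cross(z,x),z]
    rv=Ro.from_matrix(R.T@G).as_rotvec()
    print("tcp",np.round(s["tool_pos"],4),"F",np.round(s["force"],2),"w",round(s["gripper_width"],4),"t",round(s["time"],2))
    print("shift",np.round(d,4),"rot",np.round(rv,4),"jaw yaw",np.degrees(np.arctan2(R[1,2],R[0,2])).round(2)); return G
E
python3 - <<'E'
from h import *
s=state();print(axes(s).round(3))
plan((.518,.133,.2),s,0)
c,_=load("scene0");d,_=load("side0")
print(onz(c,(338.4,185.4),.104),onz(d,(332.4,261),.104))
E
```

```text
[[-0.     0.94   0.34 ]
 [ 0.002  0.34  -0.94 ]
 [-1.     0.    -0.002]]
tcp [ 0.2124 -0.5872  0.2305] F [-0.59 -0.02 -0.41] w 0.0856 t 0.15
shift [ 0.0317  0.5322 -0.5734] rot [-1.224  -0.0013 -0.0013] jaw yaw -70.13
[0.52030755 0.12915766 0.104     ] [0.51881379 0.13849359 0.104     ]
```

Emit:
apply_moves(increments=[[[0.002,0.033,-0.036],[0,0,0]],[[0.002,0.033,-0.036],[0,0,0]],[[0.002,0.033,-0.036],[0,0,0]],[[0.002,0.033,-0.036],[0,0,0]],[[0.002,0.033,-0.036],[0,0,0]]])

```text
time: 0.65
tool_pos: [0.3068, -0.3605, 0.2211]
ee_rot: [146.3, 90.0, 76.1]
force: [0.9, -0.3, -0.7]
gripper_width: 0.0855
```

Emit:
apply_moves(increments=[[[0.002,0.033,-0.036],[0,0,0]],[[0.002,0.033,-0.036],[0,0,0]],[[0.002,0.033,-0.036],[0,0,0]],[[0.002,0.033,-0.036],[0,0,0]],[[0.002,0.033,-0.036],[0,0,0]]])

```text
time: 1.15
tool_pos: [0.4008, -0.1352, 0.2113]
ee_rot: [47.3, 90.0, -22.8]
force: [1.0, 0.1, 0.1]
gripper_width: 0.0854
```

Emit:
apply_moves(increments=[[[0.002,0.033,-0.036],[0,0,0]],[[0.002,0.033,-0.036],[0,0,0]],[[0.002,0.033,-0.036],[0,0,0]],[[0.002,0.033,-0.036],[0,0,0]],[[0.002,0.033,-0.036],[0,0,0]]])

```text
time: 1.65
tool_pos: [0.4948, 0.0905, 0.2012]
ee_rot: [-58.1, 90.0, -128.3]
force: [0.4, -0.9, 0.1]
gripper_width: 0.0856
```

Emit:
apply_moves(increments=[[[0.002,0.033,-0.036],[0,0,0]],[[0,0,0],[-0.095,0,0]],[[0,0,0],[-0.095,0,0]],[[0,0,0],[0,0,0]]])

```text
time: 2.05
tool_pos: [0.513, 0.1341, 0.199]
ee_rot: [-116.2, 90.0, -175.3]
force: [0.1, 0.7, -0.3]
gripper_width: 0.0854
```

Run:
```python
from h import *
c,s=shot("wrist","w1.png"); plan((.519,.133,.2),s,-59.2)
```

```text
tcp [0.513  0.1341 0.199 ] F [ 0.07  0.7  -0.35] w 0.0854 t 2.05
shift [-0.0011  0.0046  0.004 ] rot [ 0.0005 -0.0003  0.0007] jaw yaw -59.17
```

View pics/w1.png

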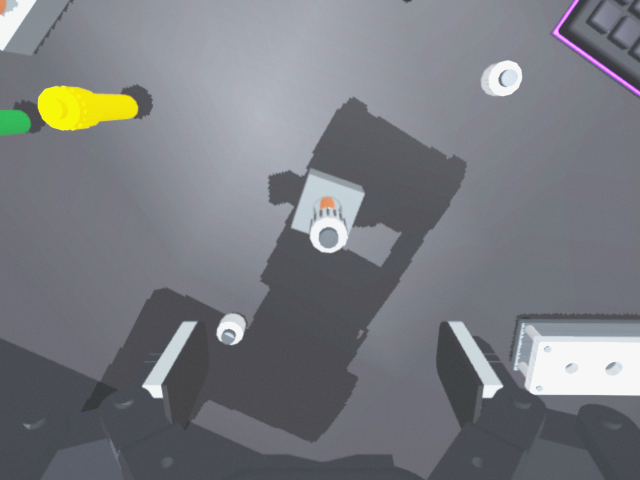

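The wrist view shows the stub top at (328,237) with the collar around it and copper below. The spare fitting is at (231,328), clear of the right-hand approach, and the gauge is at the right edge.

Run:
```python
from h import *
c,s=load("w1"); g=cv2.cvtColor(c["image"],cv2.COLOR_RGB2GRAY); 
p=g[210:260,300:356]; m=(p>170).astype(np.uint8)
cs,h=cv2.findContours(m,cv2.RETR_CCOMP,cv2.CHAIN_APPROX_NONE)
for k in cs:
    if cv2.contourArea(k)>60: e=cv2.fitEllipse(k); print(cv2.contourArea(k),np.array(e[0])+[300,210],e[1])
u=(328.3,237); P=onz(c,u,.104,s);print(P)
plan((P[0],P[1],.063),s,-59.2)
print(onz(c,(231,338),0,s))
```

```text
1598.0 [327.05628014 228.56913948] (41.59058380126953, 56.16910934448242)
352.0 [328.03626251 237.07043648] (20.381513595581055, 22.090015411376953)
[0.51923315 0.13289352 0.104     ]
tcp [0.513  0.1341 0.199 ] F [ 0.07  0.7  -0.35] w 0.0854 t 2.05
shift [0.1359 0.0049 0.0043] rot [ 0.0005 -0.0003  0.0007] jaw yaw -59.17
[0.35242781 0.14143747 0.        ]
```

Emit:
apply_moves(increments=[[[0.01,0.005,0.0043],[0,0,0]],[[0.045,0,0],[0,0,0]],[[0.045,0,0],[0,0,0]],[[0.025,0,0],[0,0,0]],[[0.012,0,0],[0,0,0]]])

```text
time: 2.6
tool_pos: [0.5183, 0.1315, 0.0593]
ee_rot: [-118.2, 89.7, -177.6]
force: [-0.0, -0.5, 0.5]
gripper_width: 0.0855
```

Emit:
apply_moves(increments=[[[0,0,0],[0,0,0]],[[0,0,0],[0,0,0]],[[0,0,0],[0,0,0]],[[0,0,0],[0,0,0]],[[0,0,0],[0,0,0]]], grip=0, squeeze=60)

```text
time: 3.1
tool_pos: [0.5207, 0.1325, 0.0638]
ee_rot: [66.7, 89.8, 7.5]
force: [0.0, 0.7, 5.3]
gripper_width: 0.0222
```

Emit:
apply_moves(increments=[[[0,0,0],[0,0,0]],[[0,0,0],[0,0,0]]])

```text
time: 3.3
tool_pos: [0.5207, 0.1325, 0.0638]
ee_rot: [65.2, 89.8, 6.0]
force: [-1.3, 1.2, 6.4]
gripper_width: 0.0229
```

Emit:
apply_moves(increments=[[[-0.02,0,0],[0,0,0]],[[-0.04,0,0],[0,0,0]],[[-0.03,0,0],[0,0,0]],[[0,-0.012,0.018],[0,0,0]],[[0,-0.024,0.035],[0,0,0]]])

```text
time: 3.8
tool_pos: [0.5169, 0.0696, 0.1541]
ee_rot: [61.3, 89.7, 2.4]
force: [-0.7, -0.0, -1.2]
gripper_width: 0.0224
```

Emit:
apply_moves(increments=[[[0,-0.024,0.035],[0,0,0]],[[0,-0.024,0.035],[0,0,0]],[[0,-0.024,0.035],[0,0,0]],[[0,-0.024,0.035],[0,0,0]],[[0,-0.024,0.035],[0,0,0]]])

```text
time: 4.3
tool_pos: [0.5018, -0.145, 0.1526]
ee_rot: [28.4, 90.0, -30.9]
force: [0.6, -0.5, -1.3]
gripper_width: 0.0224
```

Emit:
apply_moves(increments=[[[0,-0.013,0.02],[0,0,0]],[[0,0,0],[0,0,0]],[[0,0,0],[0,0,0]]])

```text
time: 4.6
tool_pos: [0.5009, -0.1673, 0.1523]
ee_rot: [-178.9, 90.0, 121.8]
force: [-0.8, 1.4, -1.1]
gripper_width: 0.0223
```

Run:
```python
from h import *
c,s=shot("wrist","w2.png"); plan((.503,-.168,.118),s,-59.2)
```

```text
tcp [ 0.5009 -0.1673  0.1523] F [-0.78  1.42 -1.06] w 0.0223 t 4.6
shift [0.0343 0.0015 0.0017] rot [-0.0023 -0.0008  0.    ] jaw yaw -59.33
```

View pics/w2.png

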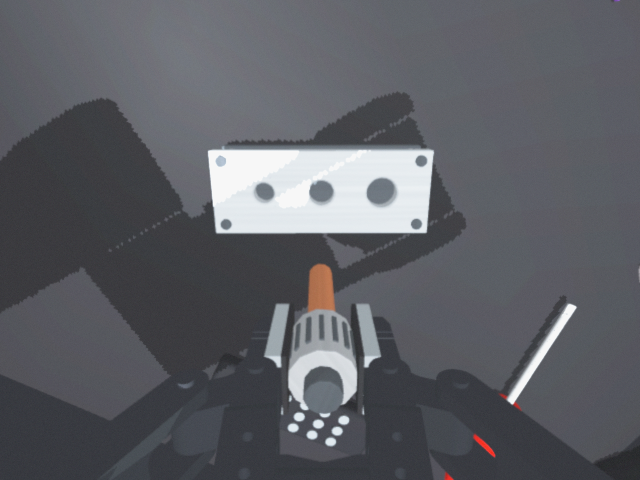

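The holes show at (264,191), (321,191) and (381,191), narrow to wide from left to right. The tube hangs straight, its end arc topping out at (320,265). I'll lower it beside hole 18 and measure both in one view.

```bash
cat >> h.py <<'E'
def holes(c,s,z=.046,zt=None):
    "plate holes (world, by ray on plate plane) and tube end"
    im=c["image"]; hsv=cv2.cvtColor(im,cv2.COLOR_RGB2HSV); g=cv2.GaussianBlur(im[:,:,1],(3,3),0)
    k=8; G=cv2.resize(g,None,fx=k,fy=k,interpolation=cv2.INTER_CUBIC)
    m=((g>165)).astype(np.uint8); cs,h=cv2.findContours((G>150).astype(np.uint8),cv2.RETR_CCOMP,cv2.CHAIN_APPROX_NONE)
    out=[]
    for q,hh in zip(cs,h[0]):
        a=cv2.contourArea(q)/k/k
        if hh[3]>=0 and 150<a<6000 and len(q)>5:
            e=cv2.fitEllipse(q); 
            if min(e[1])/max(e[1])<.7: continue
            u=(np.array(e[0])+.5)/k-.5; P=onz(c,u,z,s); out.append((u,P,np.array(e[1])/k)); print("hole",u.round(2),P.round(5),(np.array(e[1])/k).round(1))
    return out
def end(c,s,zt,r):
    "tube end centre from copper mask: the topmost arc in the wrist view"
    im=c["image"].astype(float); cm=np.clip((im[:,:,0]-im[:,:,2]),0,255)
    k=8; G=cv2.resize(cm,None,fx=k,fy=k,interpolation=cv2.INTER_CUBIC)[:, 200*k:440*k]
    m=(G>50).astype(np.uint8); n,l,st,ce=cv2.connectedComponentsWithStats(m); i=1+np.argmax(st[1:,4]); m=l==i
    y0=st[i,1]; rows=[int(y0+t*k) for t in (14,18,22,26)]
    e=[(np.where(m[y])[0][[0,-1]]+.5)/k-.5+200 for y in rows]; print("edges",[x.round(2).tolist() for x in e])
    top=np.where(m[y0+k//2])[0].mean(); u=((top+.5)/k-.5+200,(y0+.5)/k-.5); print("top",np.round(u,2))
    # axis line fit
    mid=[x.mean() for x in e]; f=np.polyfit([(y+.5)/k-.5 for y in rows],mid,1); u=(np.polyval(f,u[1]),u[1])
    P=onz(c,u,zt,s); R,o=pose(c,s); yt=axes(s)[:,1]; C=P-yt*r; C[2]=zt; print("end u",np.round(u,2),"centre",C.round(5),"w",[np.diff(x)[0].round(2) for x in e]); return C
E
python3 - <<'E'
from h import *
c,s=load("w2"); H=holes(c,s); C=end(c,s,s["tool_pos"][2]-.0558,.006)
print("tcp-end",s["tool_pos"]-C)
for u,P,_ in H: print(axes(s).T@(P-C))
E
```

```text
hole [264.38 191.12] [ 0.50954 -0.12057  0.046  ] [15.1 18.8]
hole [320.99 191.17] [ 0.52758 -0.15105  0.046  ] [20.6 22.9]
hole [380.35 190.83] [ 0.54668 -0.18288  0.046  ] [24.5 28.4]
edges [[308.94, 331.69], [308.81, 332.31], [308.69, 332.44], [308.31, 332.81]]
top [320.31 263.56]
end u [320.12 263.56] centre [ 0.49802 -0.1682   0.09651] w [np.float64(22.75), np.float64(23.5), np.float64(23.75), np.float64(24.5)]
tcp-end [0.00283627 0.00089139 0.0558    ]
[ 0.05053675  0.0342058  -0.03504974]
[0.05050877 0.03417255 0.00036509]
[0.05047944 0.03437322 0.03748357]
```

Emit:
apply_moves(increments=[[[0,0.017,0.019],[-0.001,0,0]],[[0,0.017,0.019],[-0.001,0,0]],[[0.03,0,0],[0,0,0]],[[0.014,0,0],[0,0,0]],[[0,0,0],[0,0,0]]])

```text
time: 5.15
tool_pos: [0.5474, -0.1797, 0.1058]
ee_rot: [-150.9, 89.6, 150.0]
force: [-0.6, 0.3, -0.4]
gripper_width: 0.0224
```

Emit:
apply_moves(increments=[[[0,0,0],[0,0,0]],[[0,0,0],[0,0,0]]])

```text
time: 5.35
tool_pos: [0.5502, -0.1822, 0.1092]
ee_rot: [30.5, 89.9, -28.6]
force: [0.1, 0.4, -1.5]
gripper_width: 0.0226
```

Run:
```python
from h import *
c,s=shot("wrist","w3.png"); plan(s["tool_pos"],s,-59.2)
H=holes(c,s); C=end(c,s,s["tool_pos"][2]-.0558,.006)
print("tcp-end",s["tool_pos"]-C)
for u,P,_ in H: print(axes(s).T@(P-C))
cv2.imwrite("pics/w3c.png",cv2.resize(c["image"][100:340,160:480,::-1],(800,600)))
```

```text
tcp [ 0.5502 -0.1822  0.1092] F [ 0.15  0.38 -1.48] w 0.0226 t 5.35
shift [0. 0. 0.] rot [ 0.0018  0.0009 -0.0005] jaw yaw -59.1
hole [253.16 267.43] [ 0.52904 -0.15111  0.046  ] [18.  25.2]
edges [[309.44, 331.31], [309.19, 331.56], [309.06, 331.81], [309.19, 332.19]]
top [320.31 263.81]
end u [319.97 263.81] centre [ 0.54725 -0.18321  0.05337] w [np.float64(21.88), np.float64(22.38), np.float64(22.75), np.float64(23.0)]
tcp-end [0.0029272  0.00096994 0.0558    ]
[ 0.00734051  0.00085524 -0.03689792]
```

View pics/w3c.png

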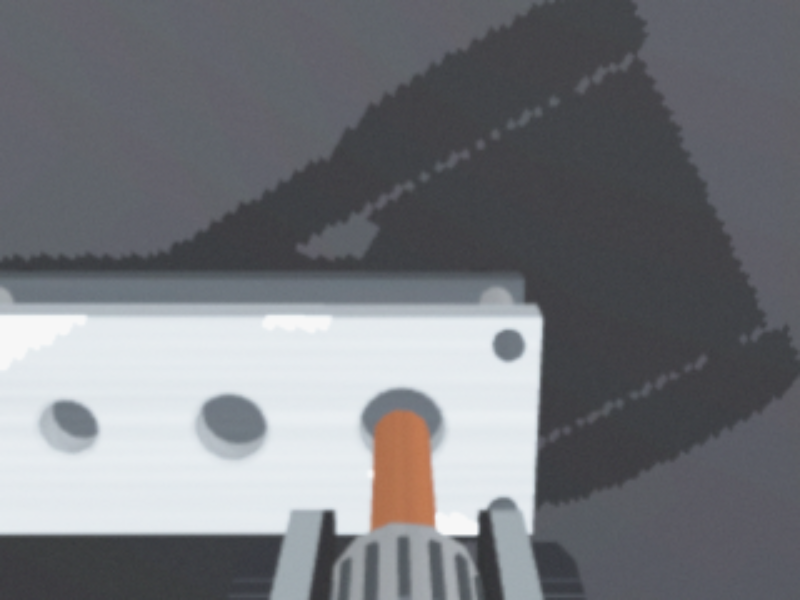

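The tube end sits over hole 18. By eye, the hole outlines (including the lit wall that my threshold cut off) centre at about (320.8,270), (252.6,270.6) and (187.6,270.2).

Run:
```python
from h import *
c,s=load("w3"); C=end(c,s,s["tool_pos"][2]-.0558,.006); A=axes(s)
for u in ((320.8,270),(252.6,270.6),(187.6,270.2)): print((A.T@(onz(c,u,.046,s)-C)).round(4))
im=c["image"].astype(int)
for x in (252,187): print(x,im[252:290,x,1].tolist())
for y in(271,): print(im[y,230:275,1].tolist(), im[y,170:206,1].tolist())
```

```text
edges [[309.44, 331.31], [309.19, 331.56], [309.06, 331.81], [309.19, 332.19]]
top [320.31 263.81]
end u [319.97 263.81] centre [ 0.54725 -0.18321  0.05337] w [np.float64(21.88), np.float64(22.38), np.float64(22.75), np.float64(23.0)]
[ 0.0074 -0.0007  0.0004]
[ 0.0073 -0.001  -0.0373]
[ 0.0073 -0.0008 -0.0731]
252 [233, 231, 231, 231, 226, 196, 140, 122, 121, 123, 119, 120, 121, 121, 122, 121, 119, 122, 123, 125, 122, 122, 120, 119, 135, 163, 182, 187, 192, 188, 187, 200, 218, 227, 231, 234, 235, 236]
187 [232, 231, 231, 232, 234, 234, 230, 215, 166, 127, 119, 118, 121, 123, 120, 122, 122, 121, 122, 124, 133, 156, 183, 190, 190, 188, 187, 186, 193, 213, 229, 231, 235, 235, 235, 234, 233, 234]
[233, 233, 234, 232, 232, 230, 225, 219, 200, 189, 189, 188, 180, 158, 137, 124, 122, 122, 123, 122, 122, 122, 125, 123, 124, 124, 124, 123, 123, 122, 121, 124, 123, 121, 121, 133, 171, 214, 226, 233, 232, 233, 232, 232, 232] [230, 231, 231, 226, 223, 214, 195, 190, 189, 191, 191, 189, 190, 179, 159, 136, 128, 124, 122, 124, 123, 123, 121, 122, 122, 121, 122, 125, 149, 194, 223, 231, 231, 232, 231, 231]
```

Emit:
apply_moves(increments=[[[0.008,-0.0007,0.0004],[0,0,0]],[[0.01,0,0],[0,0,0]],[[0.01,0,0],[0,0,0]],[[0,0,0],[0,0,0]],[[0,0,0],[0,0,0]]])

```text
time: 5.9
tool_pos: [0.5492, -0.1831, 0.0795]
ee_rot: [-150.8, 89.9, 150.1]
force: [-0.3, -0.1, -1.1]
gripper_width: 0.0223
```

Run:
```python
from h import *
plan((0.5502,-.1822,.1092),None,-59.2)
```

```text
tcp [ 0.5492 -0.1831  0.0795] F [-0.35 -0.12 -1.11] w 0.0223 t 5.9
shift [-0.0297  0.0013 -0.0003] rot [ 0.0011 -0.0013  0.0008] jaw yaw -59.14
```

No resistance, and the end is about 22 mm below the mouth, so hole 18 takes it. On to hole 15.

Emit:
apply_moves(increments=[[[-0.015,0,0],[0,0,0]],[[-0.016,0,0],[0,0,0]],[[0,0,-0.019],[0,0,0]],[[0,0,-0.019],[0,0,0]],[[0,0,0],[0,0,0]]])

```text
time: 6.4
tool_pos: [0.5281, -0.1485, 0.1115]
ee_rot: [-153.3, 89.8, 147.6]
force: [0.2, -0.3, -1.2]
gripper_width: 0.0225
```

Emit:
apply_moves(increments=[[[0,0,0],[0,0,0]],[[0,0,0],[0,0,0]]])

```text
time: 6.6
tool_pos: [0.5312, -0.1516, 0.1116]
ee_rot: [27.6, 89.9, -31.6]
force: [-0.2, -0.4, -0.8]
gripper_width: 0.0224
```

```bash
sed -i 's/(G>150)/(G>210)/' h.py
python3 - <<'E'
from h import *
c,s=shot("wrist","w4.png"); plan(s["tool_pos"],s,-59.2)
H=holes(c,s); C=end(c,s,s["tool_pos"][2]-.0558,.006)
for u,P,_ in H: print(axes(s).T@(P-C))
cv2.imwrite("pics/w4c.png",cv2.resize(c["image"][220:320,220:380,::-1],(800,500),interpolation=cv2.INTER_CUBIC))
E
```

```text
tcp [ 0.5312 -0.1516  0.1116] F [-0.2  -0.39 -0.8 ] w 0.0224 t 6.6
shift [0. 0. 0.] rot [ 0.001   0.0019 -0.001 ] jaw yaw -59.14
hole [252.7  267.36] [ 0.50902 -0.12039  0.046  ] [21.9 24.4]
hole [384.45 267.42] [ 0.54663 -0.18358  0.046  ] [32.  35.2]
hole [203.6  235.29] [ 0.51212 -0.08882  0.046  ] [13.8 14.8]
hole [429.04 235.23] [ 0.57478 -0.19384  0.046  ] [14.2 14.6]
edges [[309.44, 331.19], [309.31, 331.56], [309.06, 331.81], [308.94, 332.19]]
top [320.25 263.81]
end u [320.06 263.81] centre [ 0.5284  -0.15264  0.05578] w [np.float64(21.75), np.float64(22.25), np.float64(22.75), np.float64(23.25)]
[ 9.70513031e-03 -9.85100674e-05 -3.76422109e-02]
[ 0.0098458  -0.00022456  0.03589593]
[ 0.00967514  0.01875763 -0.06315498]
[0.00990919 0.01867097 0.05914097]
```

View pics/w4c.png

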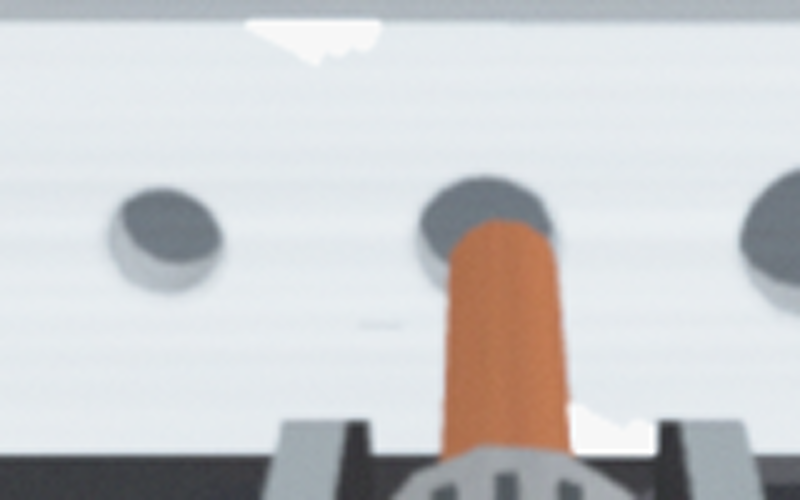

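Hole 15 is 1.8 mm to the left in tool z; the tube is over its right part. Correct and insert.

Emit:
apply_moves(increments=[[[0.004,-0.0002,-0.0018],[0,0,0]],[[0.004,0,0],[0,0,0]],[[0.008,0,0],[0,0,0]],[[0.008,0,0],[0,0,0]],[[0.008,0,0],[0,0,0]]])

```text
time: 7.15
tool_pos: [0.5288, -0.1491, 0.0783]
ee_rot: [-148.5, 90.0, 152.4]
force: [0.4, 0.8, -0.6]
gripper_width: 0.0228
```

Emit:
apply_moves(increments=[[[0,0,0],[0,0,0]],[[0,0,0],[0,0,0]]])

```text
time: 7.35
tool_pos: [0.5288, -0.1491, 0.0788]
ee_rot: [-149.4, 89.9, 151.4]
force: [-0.3, -0.4, -1.3]
gripper_width: 0.0225
```

Hole 15 takes it too: no resistance, end about 23 mm below the mouth. Next is hole 12, which is tight, so I move slowly and let the arm settle before measuring.

Emit:
apply_moves(increments=[[[-0.014,0,0],[0,0,0]],[[-0.014,0,0],[0,0,0]],[[0,0,-0.01],[0,0,0]],[[0,0,-0.012],[0,0,0]],[[0,0,-0.008],[0,0,0]]])

```text
time: 7.85
tool_pos: [0.5117, -0.1216, 0.1067]
ee_rot: [-150.1, 89.8, 150.8]
force: [0.0, 0.8, -0.8]
gripper_width: 0.0227
```

Emit:
apply_moves(increments=[[[0,0,-0.0045],[0,0,0]],[[0,0,0],[0,0,0]],[[0,0,0],[0,0,0]],[[0,0,0],[0,0,0]],[[0,0,0],[0,0,0]]])

```text
time: 8.35
tool_pos: [0.5116, -0.1199, 0.1072]
ee_rot: [26.4, 90.0, -32.7]
force: [-0.1, 0.3, -0.9]
gripper_width: 0.0222
```

Emit:
apply_moves(increments=[[[0,0,0],[0,0,0]],[[0,0,0],[0,0,0]],[[0,0,0],[0,0,0]],[[0,0,0],[0,0,0]],[[0,0,0],[0,0,0]]])

```text
time: 8.85
tool_pos: [0.5113, -0.1196, 0.1073]
ee_rot: [-133.7, 90.0, 167.2]
force: [0.3, 0.7, -1.4]
gripper_width: 0.0221
```

Run:
```python
from h import *
c,s=shot("wrist","w5.png"); plan(s["tool_pos"],s,-59.2)
H=holes(c,s); C=end(c,s,s["tool_pos"][2]-.0558,.006)
for u,P,_ in H: print((axes(s).T@(P-C)).round(5))
cv2.imwrite("pics/w5c.png",cv2.resize(c["image"][235:295,280:376,::-1],(800,500),interpolation=cv2.INTER_CUBIC))
```

```text
tcp [ 0.5113 -0.1196  0.1073] F [ 0.3   0.74 -1.37] w 0.0221 t 8.85
shift [0. 0. 0.] rot [ 0.0012 -0.      0.    ] jaw yaw -59.13
hole [385.4  269.21] [ 0.52714 -0.15096  0.046  ] [27.5 30.4]
hole [454.47 269.36] [ 0.54643 -0.1834   0.046  ] [32.3 36.4]
hole [272.59 236.16] [ 0.51223 -0.08879  0.046  ] [14.6 14.7]
edges [[309.81, 331.44], [309.56, 331.56], [309.31, 332.06], [309.06, 332.31]]
top [320.56 263.81]
end u [320.48 263.81] centre [ 0.50845 -0.12075  0.05152] w [np.float64(21.62), np.float64(22.0), np.float64(22.75), np.float64(23.25)]
[0.00551 0.00053 0.03552]
[0.00551 0.00046 0.07326]
[ 0.00552  0.01964 -0.02549]
```

View pics/w5c.png

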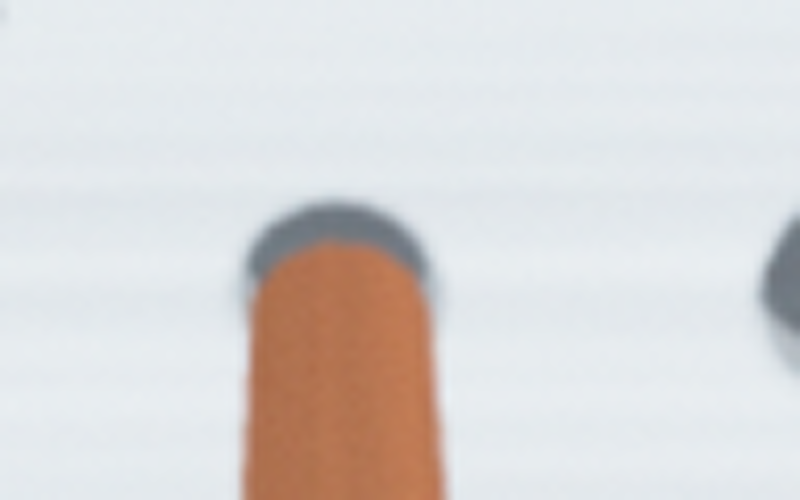

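Emit:
apply_moves(increments=[[[0.002,0.0003,-0.0002],[0,0,0]],[[0.002,0,0],[0,0,0]],[[0,0,0],[0,0,0]],[[0,0,0],[0,0,0]],[[0,0,0],[0,0,0]]])

```text
time: 9.4
tool_pos: [0.5115, -0.1192, 0.1033]
ee_rot: [-168.8, 90.0, 132.0]
force: [0.1, 0.1, -0.9]
gripper_width: 0.0223
```

Run:
```python
from h import *
c,s=shot("wrist","w6.png"); plan(s["tool_pos"],s,-59.2)
H=holes(c,s); C=end(c,s,s["tool_pos"][2]-.0558,.006)
for u,P,_ in H: print((axes(s).T@(P-C)).round(5))
cv2.imwrite("pics/w6c.png",cv2.resize(c["image"][235:295,280:376,::-1],(800,500),interpolation=cv2.INTER_CUBIC))
```

```text
tcp [ 0.5115 -0.1192  0.1033] F [ 0.13  0.14 -0.95] w 0.0223 t 9.4
shift [0. 0. 0.] rot [ 0.0013 -0.      0.    ] jaw yaw -59.13
hole [386.82 272.67] [ 0.52716 -0.15092  0.046  ] [27.9 30.9]
hole [457.18 272.82] [ 0.54649 -0.18339  0.046  ] [32.6 37.4]
hole [272.15 239.21] [ 0.51223 -0.0888   0.046  ] [14.7 14.8]
edges [[309.81, 331.44], [309.56, 331.56], [309.31, 332.06], [309.19, 332.31]]
top [320.56 263.81]
end u [320.41 263.81] centre [ 0.50861 -0.12036  0.04748] w [np.float64(21.62), np.float64(22.0), np.float64(22.75), np.float64(23.12)]
[0.00148 0.00023 0.03575]
[0.00148 0.00016 0.07354]
[ 0.00148  0.01929 -0.02523]
```

View pics/w6c.png

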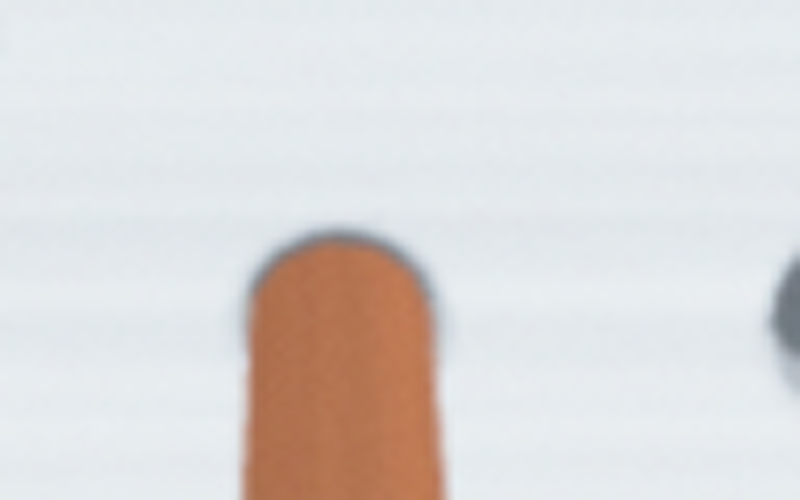

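The tube end is centred just above the hole, with a thin even dark crescent around the arc at crop (340,235). Descend gently.

Emit:
apply_moves(increments=[[[0.001,0.0001,0],[0,0,0]],[[0.001,0,0],[0,0,0]],[[0.001,0,0],[0,0,0]],[[0,0,0],[0,0,0]]])

```text
time: 9.85
tool_pos: [0.5113, -0.1192, 0.1001]
ee_rot: [-133.8, 90.0, 167.1]
force: [0.2, -0.5, -2.4]
gripper_width: 0.023
```

Emit:
apply_moves(increments=[[[0.001,0,0],[0,0,0]],[[0.001,0,0],[0,0,0]],[[0.0015,0,0],[0,0,0]],[[0,0,0],[0,0,0]]])

```text
time: 10.25
tool_pos: [0.5113, -0.1191, 0.0966]
ee_rot: [-133.9, 90.0, 167.0]
force: [-0.8, -0.3, -0.8]
gripper_width: 0.022
```

It has entered with no force. Continue down.

Emit:
apply_moves(increments=[[[0.003,0,0],[0,0,0]],[[0.004,0,0],[0,0,0]],[[0.004,0,0],[0,0,0]],[[0.003,0,0],[0,0,0]],[[0,0,0],[0,0,0]]])

```text
time: 10.75
tool_pos: [0.5112, -0.1191, 0.0822]
ee_rot: [-147.3, 89.9, 153.6]
force: [-1.1, -0.7, -1.3]
gripper_width: 0.0223
```

Emit:
apply_moves(increments=[[[0.003,0,0],[0,0,0]],[[0.003,0,0],[0,0,0]],[[0.002,0,0],[0,0,0]],[[0,0,0],[0,0,0]]])

```text
time: 11.15
tool_pos: [0.5113, -0.1191, 0.0744]
ee_rot: [-145.5, 90.0, 155.4]
force: [-2.2, -1.8, -2.3]
gripper_width: 0.0228
```

Emit:
apply_moves(increments=[[[0.001,0,0],[0,0,0]],[[0.001,0,0],[0,0,0]],[[0.001,0,0],[0,0,0]],[[0,0,0],[0,0,0]]])

```text
time: 11.55
tool_pos: [0.5113, -0.1191, 0.0717]
ee_rot: [-141.5, 90.0, 159.4]
force: [-1.8, -1.2, -0.2]
gripper_width: 0.0224
```

Emit:
apply_moves(increments=[[[0.0005,0,0],[0,0,0]],[[0.0005,0,0],[0,0,0]],[[0,0,0],[0,0,0]]])

```text
time: 11.85
tool_pos: [0.5113, -0.1191, 0.0707]
ee_rot: [-141.3, 90.0, 159.6]
force: [-3.0, -1.2, -0.6]
gripper_width: 0.0225
```

Emit:
apply_moves(increments=[[[0.0005,0,0],[0,0,0]],[[0.0005,0,0],[0,0,0]],[[0,0,0],[0,0,0]]])

```text
time: 12.15
tool_pos: [0.5114, -0.1191, 0.0697]
ee_rot: [-143.6, 90.0, 157.3]
force: [-2.8, -0.9, 1.2]
gripper_width: 0.0226
```

Emit:
apply_moves(increments=[[[0.0004,0,0],[0,0,0]],[[0,0,0],[0,0,0]],[[0,0,0],[0,0,0]]])

```text
time: 12.45
tool_pos: [0.5114, -0.1191, 0.0696]
ee_rot: [-144.3, 90.0, 156.6]
force: [-3.9, -0.1, 2.9]
gripper_width: 0.0223
```

The tube is on the base: vertical force up about 4 N and the height matches. Release and retreat.

Emit:
apply_moves(increments=[[[0,0,0],[0,0,0]],[[0,0,0],[0,0,0]],[[0,0,0],[0,0,0]],[[0,0,0],[0,0,0]],[[0,0,0],[0,0,0]]], grip=0.8)

```text
time: 12.95
tool_pos: [0.512, -0.1193, 0.0695]
ee_rot: [41.8, 89.9, -17.4]
force: [0.3, 0.5, 0.5]
gripper_width: 0.0685
```

Emit:
apply_moves(increments=[[[-0.01,0,0],[0,0,0]],[[-0.03,0,0],[0,0,0]],[[-0.045,0,0],[0,0,0]],[[-0.045,0,0],[0,0,0]],[[0,0,0],[0,0,0]]])

```text
time: 13.45
tool_pos: [0.5156, -0.1208, 0.206]
ee_rot: [34.3, 89.2, -24.9]
force: [1.1, -0.2, -0.2]
gripper_width: 0.0683
```

Run:
```python
from h import *
c,s=shot("wrist","w7.png"); d,_=shot("side","side7.png"); plan(s["tool_pos"],s,-59.2)
b=c["image"][100:400,120:520]
e=cv2.resize(d["image"][180:270,280:400],(400,300),interpolation=cv2.INTER_CUBIC)
cv2.imwrite("pics/c7.png",np.hstack([b,e])[:,:,::-1])
```

```text
tcp [ 0.5156 -0.1208  0.206 ] F [ 1.06 -0.21 -0.23] w 0.0683 t 13.45
shift [0. 0. 0.] rot [ 0.0015  0.012  -0.0082] jaw yaw -59.12
```

View pics/c7.png

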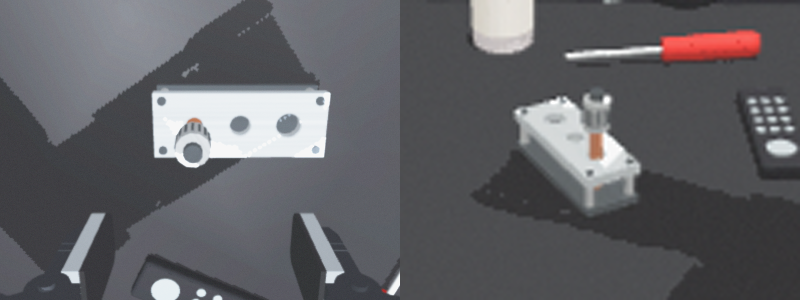

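The tube stands upright in the narrowest hole, with its end visible below the plate and the gripper well clear.

Emit:
apply_moves(increments=[[[0,0,0],[0,0,0]],[[0,0,0],[0,0,0]],[[0,0,0],[0,0,0]]])

```text
time: 13.85
tool_pos: [0.5107, -0.1188, 0.198]
ee_rot: [-145.9, 89.8, 154.9]
force: [0.0, -1.0, -0.6]
gripper_width: 0.0686
```

```bash
python3 -c "
from cell import *
print(finish_job())"
```

```text
the job is handed in; nothing more can be done
None
```

The holder's tube is a 12 mm one, and it now stands released and upright in the narrowest hole of the gauge. I handed the job in at 13.9 s; it reports no verdict.

- **Trying the holes:** the tube passed hole 18, then hole 15, then hole 12. In the first two, its end went about 22 mm below the plate's upper face. I felt no rim contact at any hole.
- **Lowering:** I lowered it through hole 12 until the base carried it (a rise of about 4 N), at a tool height that puts its end at the base plate's 14 mm. Then I opened the fingers and raised the arm about 130 mm.
- **Final pictures:** the wrist and side views show the tube upright in the narrowest hole, its end visible under the plate and the gripper clear. I did not re-measure the stock tubes or the other objects, but the arm never went near the rack and nothing was bumped.
- **Disagreements:**
  - Hole spacings measured by the wrist camera came out 0.7% short at close range (about 2% from farther up). I corrected for this.
  - The arm was still swaying a few millimetres when I measured over hole 15, so I waited longer before the tight hole.

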